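# Crib-stack corner brackets on the drying tray

### The job

Stack the two loose L-shaped wooden corner brackets flat on the one lying on the drying tray, squarely in line, each turned half round from the bracket below so that only the ends of their legs meet, air gets between and the pile balances. Then slide the loaded tray slowly along its track until it is fully home at the blower, with the pile still standing squarely on it, and let go. Leave everything else on the bench where it is.

Things in the scene. Friction and masses are not known exactly. Their poses are not given: they have to be found in the camera images.
- bracket_base: L-shaped flat bracket, pale wood: two equal legs, 110 mm long outside, 45 wide, 22 thick, 0.1-0.2 kg. Origin: underside, centre of the 110 mm square round the L (in air by the inner corner); z up. Wood covers x -55..-10 (all y) and y -55..-10 (all x); the rest is empty. Centre of mass x = y = -12. Already lies loose on the tray, in any direction: bottom of the pile, not lifted.
- bracket_a: L-shaped flat bracket, pale wood: two equal legs, 110 mm long outside, 45 wide, 22 thick, 0.1-0.2 kg. Origin: underside, centre of the 110 mm square round the L (in air by the inner corner); z up. Wood covers x -55..-10 (all y) and y -55..-10 (all x); the rest is empty. Centre of mass x = y = -12. Starts on the bench, in any direction.
- bracket_b: L-shaped flat bracket, pale wood: two equal legs, 110 mm long outside, 45 wide, 22 thick, 0.1-0.2 kg. Origin: underside, centre of the 110 mm square round the L (in air by the inner corner); z up. Wood covers x -55..-10 (all y) and y -55..-10 (all x); the rest is empty. Centre of mass x = y = -12. Starts on the bench, in any direction; either may go on first.
- bracket_base_corner (a point): outer corner of bracket_base's L, on its top face (own x = y = -55 mm)
- bracket_base_open (a point): the corner of bracket_base's 110 mm square that the L leaves empty, at the level of its top face (own x = y = +55 mm)
- bracket_a_corner (a point): outer corner of bracket_a's L, on its top face (own x = y = -55 mm)
- bracket_a_open (a point): the corner of bracket_a's 110 mm square that the L leaves empty, at the level of its top face (own x = y = +55 mm)
- bracket_b_corner (a point): outer corner of bracket_b's L, on its top face (own x = y = -55 mm)
- bracket_b_open (a point): the corner of bracket_b's 110 mm square that the L leaves empty, at the level of its top face (own x = y = +55 mm)
- tray (a joint): how far the steel tray has slid along its track, m: 0 = fully out (start), 0.09 = fully home against its stop, by the blower. Slides with about 2.5 N of friction and stays where left.
- tray_mid (a point): middle of the tray's loading area, on its upper face, 26 mm above the bench. The tray is a flat plate without rims, 188 mm wide; it reaches 100 mm ahead of this point and 165 mm behind. The point's x axis points along the slide towards the blower (direction of home), z up.
- tray_handle (a point): top centre of the tray's wooden handle tab, 70 mm above the bench, 150 mm behind tray_mid, at the end away from the blower: an upright block 14 mm thick along the slide, 50 mm wide, rising 44 mm above the tray. Axes as tray_mid.
- stand: fixed drying stand: plywood track 480 mm long, 212 mm wide with aluminium side strips 22 mm high and, at its far end, a grey blower box 100 x 190 x 150 mm with a round grille. Origin on the bench below where tray_mid is at the start; x along the slide towards the blower, whose face is 205 mm from the origin.
- batten: straight wooden batten 170 x 30 x 22 mm of the same wood, lying flat (not an L, not part of the job); leave it alone
- jar: closed glass jar with steel cap, 60 mm across, 65 mm tall; leave it alone
- hammer: hammer lying on the bench; leave it alone
- sanding_block: cork sanding block 60 x 100 x 34 mm; leave it alone
There are look-alikes about, which are no part of the job. What is shaped like the bracket_a but turquoise is not meant.

How it is judged:
By the outcome, as a careful person would: the job done as asked, in the order asked, and still so for the second after the job is handed in, with the robot touching nothing.
It also fails if it takes over 72 s, if anything falls off the work surface, if the arm or the gripper's body presses on something with over 40 N, if the wrist force passes 120 N, or if a joint passes its speed limit or range.

### The arm

A 6-joint arm with a two-finger parallel gripper is mounted at the origin on the work surface. World frame = base frame: x ahead of the robot, y to its left, z up, the work surface at z = 0. Lengths are in m, angles in degrees, forces in N, time in s.
With the tool pointing down it reaches from about 0.4 to 0.825 m from the base axis. Payload 7 kg.
Tool frame: the origin (TCP) lies at the centre of the arm's flange, where the gripper is bolted on; the fingertips stand 178 mm ahead of it and the grasp point (between the pads) lies 159 mm ahead of it (tip_reach is the distance from the TCP to the fingertips, in m); z points along the fingers, y is the line along which they close (so a half turn about z gives the same grasp; the last joint's range is limited). The gripper opens to 88 mm and grips with 3 to 60 N. Pads are 19 mm wide; open, the fingers measure 130 mm over their backs; the gripper's body (78 mm by 193 mm) begins 47 mm behind the grasp point.
Start: joints at [88.929, 20.546, 0.682, 0, -70.136, -16.507], TCP at [0.204, 0.643, 0.405] pointing down, gripper open.
Joint ranges: [-176.03, 176.03], [-82.01, 121.73], [-58.28, 71.71], [-173.87, 95.51], [-174.79, -0.11], [-173.66, 173.66]. Speed limits (degrees/s): [136.94, 136.94, 172.46, 180, 180, 180].

### API

Orientations are given as [roll, pitch, yaw] about the fixed x, y, z axes, in that order (R = Rz(yaw) Ry(pitch) Rx(roll)).
In Python, from plant import * gives the robot as it stands.
- The arm moves only by the shell command python3 -m handwheel 'ROWS'. ROWS is JSON, a list of rows, each a list of 7 numbers: the opening, from -1 (shut) to 1 (fully open), then the shift along the tool's x, y, z as a fraction of full scale, then the turn, a rotation vector about the tool's x, y, z as a fraction of full scale. A call has 1 to 5 rows; each row shifts and turns the commanded pose from where the row before left it, along the tool's axes as they then stand; what a row does not reach is not made up. Full scale, the value 1, is 0.025 m for a shift and 6 degrees for a turn. A row lasts 1/8 s, in which the tool goes at most 62.5 mm and 10.7 degrees, less where a joint would pass 70% of its speed; a pose out of reach is approached as far as the arm can. A call with a number of a shift or a turn outside -1 to 1 is refused whole. A call with a gripper value outside its range is refused whole. The fingers move at their own pace and stop on an object; the grip force is fixed at half the most. Time passes only in rows, so rows that do not move let the fingers close. It gives the time, the measured TCP pose, the force, the opening and the grip force at its end, in the units of the state.
- get_obs(): the state, without advancing time (a new reading comes with each control period).
- snapshot(name): name is "scene" or "top" or "wrist"; returns a dict with "color" (400x640x3 uint8, red, green, blue), "fx", "fy", "cx", "cy" (pixels), "k1" (the pictures are not rectified: a ray, as slopes to the right and down, at radius r is drawn at 1 + k1 r^2 times it, then the intrinsics apply), "R" (3x3) and "t" (3): a world point X has camera coordinates R X + t; the wrist camera has in their place "tool_from_camera" (4x4, takes a point from camera to tool coordinates, whose origin is the TCP and whose axes are the flange's). Camera axes: x right, y down, z forward; pixel columns grow to the right and rows downward; lengths in m; the calibration is good to about 2 mm. A picture is of the moment at which its call begins: read the wrist's pose just before it. There is no depth.
- close_job(): hands the job in; it is judged then, once.
The state is a dict: "clock": time; "joint_pos": joint angles; "qvel": joint speeds; "tau": joint torques, N m; "tool_pos": TCP position; "orientation": TCP orientation; "force": force on the tool from outside, world axes, zero at the start; "moment": the same for the moment, N m; "opening": finger opening in m; "gripper_force": force on a finger pad.
Only numpy, scipy, OpenCV 4.12 (cv2) and the standard library are available. Lean on these libraries where they do the work, as an engineer would, in place of code of your own. Each camera call takes 0.05 s, during which the arm holds its last target. There are 200 camera calls.

## Working session

There is one attempt and no reset: what is moved stays moved. The work goes in short steps, Python scripts to look and compute and a shell command to move; the robot and the scene stay as the last step left them, time stands still between calls to the robot, and variables do not carry over. Pictures are saved under pics/ and viewed, at most 10 in all, crops included, and the job is handed in when it is done.

```bash
mkdir -p pics; ls; python3 - <<'E'
from plant import *
import cv2
o=get_obs();print(o)
for n in ("top","scene"):
    s=snapshot(n);cv2.imwrite(f"pics/{n}0.png",s["color"][:,:,::-1]);print(n,{k:v for k,v in s.items() if k!="color"})
E
```

```text
pics
{'clock': 0.0, 'joint_pos': array([ 8.89288760e+01,  2.05914060e+01,  6.32083446e-01, -1.75501155e-02,
       -7.01353293e+01, -1.65043324e+01]), 'qvel': array([ 0.07651699, -0.01391032,  0.06651256,  0.03162903,  0.04018118,
        0.01329437]), 'tau': array([ 6.83572307e-04, -5.82715702e+01,  2.93057334e+01,  6.99730799e+00,
        7.06884879e-03, -1.45002259e-04]), 'tool_pos': array([0.20380337, 0.64328967, 0.40371801]), 'orientation': array([ 1.79904561e+02, -1.10733602e-02, -1.75814244e+01]), 'force': array([ 0.69147635, -0.66714112,  0.63378619]), 'moment': array([ 0.00183539, -0.06338997,  0.01793598]), 'gripper_force': 0.0, 'opening': 0.08790670054264664}
top {'fx': 406.63609676062526, 'fy': 406.63609676062526, 'cx': 317.02037398985556, 'cy': 199.26697390516256, 'k1': -0.09719687142543836, 'R': array([[-0.0190207 , -0.99966024, -0.01782197],
       [-0.99852829,  0.0198986 , -0.05045098],
       [ 0.05078847,  0.01683613, -0.99856751]]), 't': array([0.12683256, 0.5068997 , 1.50911168])}
scene {'fx': 439.21361912583933, 'fy': 439.21361912583933, 'cx': 314.7391086588158, 'cy': 202.1808479817439, 'k1': -0.06111899634090662, 'R': array([[ 0.126129  ,  0.99199125,  0.00669612],
       [ 0.8069061 , -0.09866475, -0.58238116],
       [-0.57705634,  0.07885829, -0.81288828]]), 't': array([-0.17943701, -0.36216339,  1.93446496])}
```

View pics/top0.png

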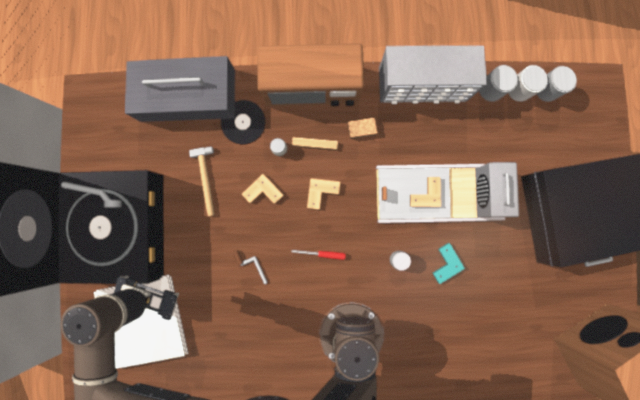

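View pics/scene0.png

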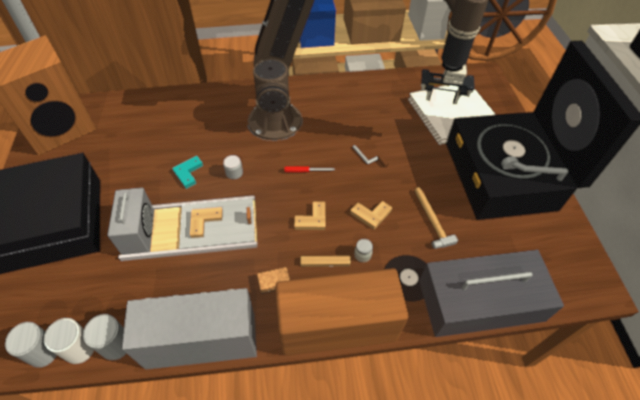

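The top view shows two loose pale Ls at (263,190) and (322,192), and a pale L on the tray at (428,193). The look-alikes are the turquoise L at (449,263), which is excluded by colour, and the batten at (315,143), which is straight. The two pale Ls on the bench fit the description. I'll confirm that in an enlarged crop.

```bash
python3 - <<'E'
import cv2
im=cv2.imread("pics/top0.png")
a=im[165:220,235:345];b=im[155:232,370:524]
A=cv2.resize(a,None,fx=7,fy=7,interpolation=cv2.INTER_CUBIC)[:, :770]
B=cv2.resize(b,None,fx=5,fy=5,interpolation=cv2.INTER_CUBIC)[:200]
B=cv2.resize(b[:40],None,fx=5,fy=5,interpolation=cv2.INTER_CUBIC)
b=im[160:202+22,370:480]
B=cv2.resize(b,None,fx=3.3,fy=3.3,interpolation=cv2.INTER_CUBIC)
import numpy as np
C=np.zeros((A.shape[0]+B.shape[0],770,3),np.uint8);C[:A.shape[0]]=A;C[A.shape[0]:,:B.shape[1]]=B
print(C.shape);cv2.imwrite("pics/crop1.png",C)
E
```

```text
(596, 770, 3)
```

View pics/crop1.png

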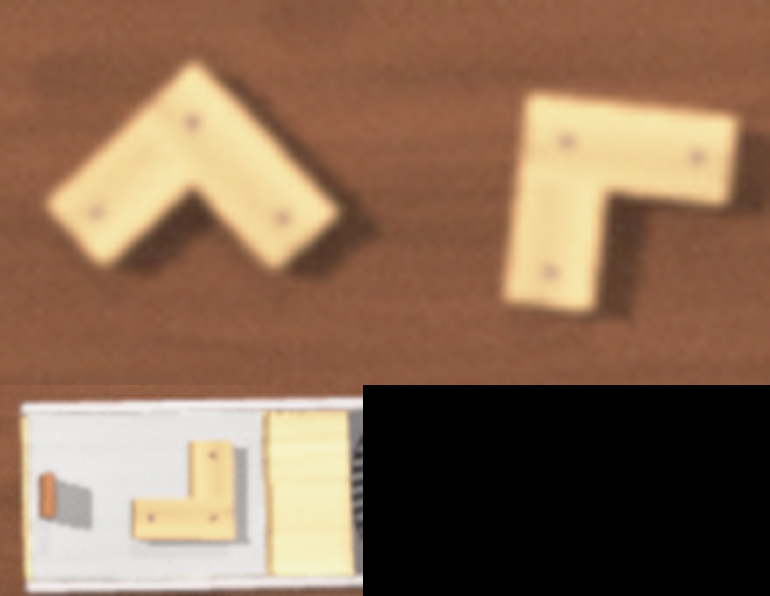

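The crop confirms two pale L brackets. The chevron on the left has its outer corner at crop (193,62), and the right one at (526,93). The base L is on the tray with its corner at (234,540). Next I'll solve the poses.

```bash
cat > h.py <<'E'
import numpy as np, cv2
from scipy.optimize import least_squares
from plant import *
V=np.array([[-55,-55],[55,-55],[55,-10],[-10,-10],[-10,55],[-55,55]])/1000
def proj(s,X):
    X=np.atleast_2d(X);c=X@np.array(s["R"]).T+np.array(s["t"]);m=c[:,:2]/c[:,2:]
    m=m*(1+s["k1"]*(m**2).sum(1,keepdims=True))
    return m*[s["fx"],s["fy"]]+[s["cx"],s["cy"]]
def wristcam(s,o):
    from scipy.spatial.transform import Rotation as Ro
    T=np.eye(4);T[:3,:3]=Ro.from_euler("xyz",o["orientation"],degrees=True).as_matrix();T[:3,3]=o["tool_pos"]
    W=np.linalg.inv(T@np.array(s["tool_from_camera"]));s["R"]=W[:3,:3];s["t"]=W[:3,3];return s
def p2w(s,uv,z):
    return least_squares(lambda p:(proj(s,[p[0],p[1],z])-uv).ravel(),[0.6,0]).x
def Lpts(p,z):
    a=np.radians(p[2]);R=np.array([[np.cos(a),-np.sin(a)],[np.sin(a),np.cos(a)]])
    return np.c_[V@R.T+p[:2],np.full(6,z)]
def fitL(s,uv,z):
    """uv ordered outer corner, then round the L; order resolved by trying both"""
    uv=np.array(uv,float);best=None
    for q in (uv,np.r_[uv[:1],uv[:0:-1]]):
        c=p2w(s,q[3],z)
        for a0 in range(0,360,60):
            r=least_squares(lambda p:(proj(s,Lpts(p,z))-q).ravel(),[*c,a0],x_scale=[.01,.01,5])
            if best is None or r.cost<best.cost: best=r
    p=best.x;p[2]=(p[2]+180)%360-180
    return p,np.sqrt(2*best.cost/12)
def sh(o): return np.round(o["tool_pos"],4),np.round(o["orientation"],2)
def goto(o,xy,yaw):
    """shift in tool x,y (m) and turn about tool z (deg) to reach xy/yaw, tool down"""
    y=np.radians(o["orientation"][2]);d=np.array(xy)-o["tool_pos"][:2]
    dy=(yaw-o["orientation"][2]+180)%360-180
    return d@[np.cos(y),np.sin(y)], d@[np.sin(y),-np.cos(y)], -dy
E
python3 - <<'E'
from h import *
s=snapshot("top")
f=lambda P,k,ox,oy,oyc=0:[((u+.5)/k-.5+ox,(v-oyc+.5)/k-.5+oy) for u,v in P]
A=f([(193,62),(46,203),(104,268),(194,187),(277,270),(340,212)],7,235,165)
B=f([(526,93),(738,116),(726,204),(608,190),(594,312),(505,302)],7,235,165)
C=f([(234,540),(233,441),(190,441),(191,498),(133,499),(133,540)],3.3,370,160,385)
for n,P,z in (("A",A,.022),("B",B,.022),("base",C,.048)): print(n,*fitL(s,P,z))
print("handle",[p2w(s,q,.07) for q in f([(47,474),(47,516)],3.3,370,160,385)])
print("track",[p2w(s,q,.022) for q in f([(22,407),(27,587)],3.3,370,160,385)])
w=snapshot("wrist");o=get_obs();print(w["tool_from_camera"],w["fx"],w["k1"])
E
```

```text
A [  0.53108177   0.32248206 132.77087627] 0.32826714480990254
B [5.26122005e-01 9.27233397e-02 1.72735616e+02] 0.3502651754701731
base [ 0.52820874 -0.28097379 -1.29850944] 0.31639311586656016
handle [array([ 0.54733836, -0.12643798]), array([ 0.50132152, -0.12515744])]
track [array([ 0.62784922, -0.1073909 ]), array([ 0.42404534, -0.10757166])]
[[ 3.66224995e-04 -9.69353655e-01 -2.45669201e-01  6.64711946e-02]
 [ 9.99999917e-01  3.11309478e-04  2.62369007e-04  9.95666787e-04]
 [-1.77849206e-04 -2.45669277e-01  9.69353689e-01  2.09278083e-02]
 [ 0.00000000e+00  0.00000000e+00  0.00000000e+00  1.00000000e+00]] 310.94441687828123 -0.04724486204898729
```

```bash
python3 -m handwheel '[[1,0.5,0.45,0.1,0,0,0],[1,0.95,0.8,0.16,0,0,0],[1,0.95,0.8,0.16,0,0,0],[1,0.95,0.8,0.16,0,0,0],[1,0.95,0.8,0.16,0,0,0]]' | tail -1
python3 -m handwheel '[[1,0.95,0.8,0.16,0,0,0],[1,0.95,0.8,0.16,0,0,0],[1,0.95,0.8,0.16,0,0,0],[1,0.95,0.8,0.16,0,0,0],[1,0.95,0.8,0.16,0,0,0]]' >/dev/null
python3 -m handwheel '[[1,0.95,0.8,0.16,0,0,0],[1,0.95,0.8,0.16,0,0,0],[1,0.95,0.8,0.16,0,0,0],[1,0.95,0.8,0.16,0,0,0],[1,0.95,0.8,0.16,0,0,0]]' >/dev/null
python3 -m handwheel '[[1,0.95,0.8,0.16,0,0,0],[1,0.95,0.8,0.16,0,0,0],[1,0.95,0.83,0.16,0,0,0],[1,0.95,0.83,0.16,0,0,0],[1,0.73,0.58,0.16,0,0,0]]' >/dev/null
python3 -m handwheel '[[1,0,0,0,0,0,-0.86],[1,0,0,0,0,0,-0.86],[1,0,0,0,0,0,0],[1,0,0,0,0,0,0]]'
python3 - <<'E'
from h import *
o=get_obs();s=snapshot("wrist");cv2.imwrite("pics/w1.png",s["color"][:,:,::-1]);print(sh(o))
s=wristcam(s,o);print(proj(s,Lpts([.5261,.0927,172.7],.022)).round(1))
E
```

```text
gripper_force: 0.0
clock: 3.2
tool_pos: [0.5235, 0.1355, 0.3262]
orientation: [-180.0, -0.0, -7.4]
force: [-0.1, 0.4, -0.5]
opening: 0.0879
gripper_force: 0.0
(array([0.5235, 0.1355, 0.3262]), array([-180.  ,   -0.  ,   -7.38]))
[[305.8 129.6]
 [307.3 245.7]
 [353.5 245.6]
 [355.2 179.6]
 [425.2 179.7]
 [429.  129.9]]
```

View pics/w1.png

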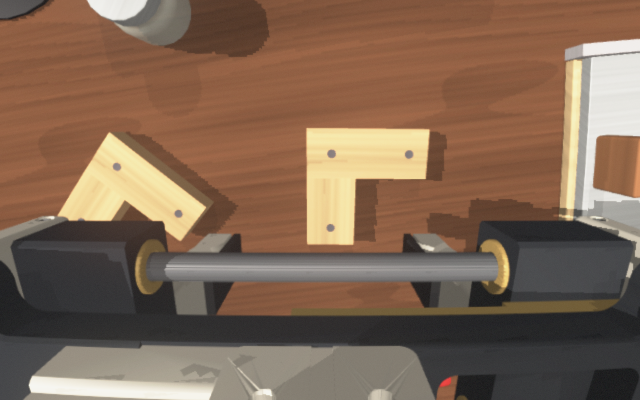

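The wrist view shows bracket B with its outer corner at (306,129), its leg ends at about (429,129)/(428,179) and (307,244)/(354,244), and its inner corner at (355,179). This is within 1 px of the prediction. I'll refine with cornerSubPix and then grasp.

```bash
cat >> h.py <<'E'
def refine(s,uv,w=4):
    g=cv2.cvtColor(np.array(s["color"]),cv2.COLOR_RGB2HSV)[:,:,2]
    q=np.float32(uv).reshape(-1,1,2).copy()
    return cv2.cornerSubPix(g,q,(w,w),(-1,-1),(3,40,.01)).reshape(-1,2)
def loc(p,xy):
    a=np.radians(p[2]);return p[:2]+np.array([[np.cos(a),-np.sin(a)],[np.sin(a),np.cos(a)]])@xy
E
python3 - <<'E'
from h import *
o=get_obs();s=wristcam(snapshot("wrist"),o)
uv=[(306,129),(429,129),(428,179),(355,179),(354,244),(307,244)]
r=refine(s,uv);print(r.round(1).tolist())
p,e=fitL(s,r,.022);print(p,e,fitL(s,uv,.022))
g=loc(p,[.008,-.0325]);yaw=p[2]-180
print(g,yaw,goto(o,g,yaw),o["tool_pos"][2]-.1815)
E
```

```text
[[306.3999938964844, 127.5999984741211], [429.70001220703125, 129.1999969482422], [425.3999938964844, 178.60000610351562], [355.6000061035156, 178.6999969482422], [353.5, 243.60000610351562], [306.79998779296875, 244.0]]
[5.27450834e-01 9.25707331e-02 1.72279605e+02] 0.2906016812722015 (array([5.27067832e-01, 9.23359082e-02, 1.72645334e+02]), np.float64(0.8171459370826568))
[0.52388937 0.12585085] -7.720395298152027 (np.float64(0.0015903576188710375), np.float64(0.00971808824744168), np.float64(0.37163557432884886)) 0.14472358401778052
```

```bash
python3 -m handwheel '[[1,0.06,0.39,0.5,0,0,0.06],[1,0,0,1,0,0,0],[1,0,0,1,0,0,0],[1,0,0,1,0,0,0],[1,0,0,1,0,0,0]]' >/dev/null
python3 -m handwheel '[[1,0,0,0.7,0,0,0],[1,0,0,0.4,0,0,0],[1,0,0,0.19,0,0,0],[1,0,0,0,0,0,0],[-1,0,0,0,0,0,0]]'
python3 -m handwheel '[[-1,0,0,0,0,0,0],[-1,0,0,0,0,0,0],[-1,0,0,0,0,0,0],[-1,0,0,0,0,0,0]]'
```

```text
clock: 4.55
tool_pos: [0.5243, 0.1262, 0.182]
orientation: [-180.0, -0.1, -7.6]
force: [-0.5, -0.2, -0.4]
opening: 0.0819
gripper_force: 0.0
clock: 5.05
tool_pos: [0.524, 0.1261, 0.1815]
orientation: [-180.0, -0.0, -7.6]
force: [-0.6, -0.0, 1.4]
opening: 0.0448
gripper_force: 30.0
```

```bash
python3 -m handwheel '[[-1,0,0,-0.4,0,0,0],[-1,0,0,-0.9,0,0,0],[-1,0,0,-0.9,0,0,-0.5],[-1,0,0,-0.9,0,0,-0.5],[-1,0,0,-0.9,0,0,-0.05]]'
python3 -m handwheel '[[-1,0,0.5,-0.9,0,0,0],[-1,0,1,-0.6,0,0,0],[-1,0,1,-0.4,0,0,0],[-1,0,1,0,0,0,0],[-1,0,1,0,0,0,0]]' >/dev/null
python3 -m handwheel '[[-1,0,1,0,0,0,0],[-1,0,1,0,0,0,0],[-1,0,1,0,0,0,0],[-1,0,1,0,0,0,0],[-1,0,1,0,0,0,0]]' >/dev/null
python3 -m handwheel '[[-1,0.2,0.4,0,0,0,0],[-1,0,0,0,0,0,0],[-1,0,0,0,0,0,0]]'
python3 - <<'E'
from h import *
o=get_obs();s=snapshot("wrist");cv2.imwrite("pics/w2.png",s["color"][:,:,::-1]);print(sh(o))
s=wristcam(s,o);print(proj(s,Lpts([.5282,-.281,-1.3],.048)).round(1))
E
```

```text
clock: 5.68
tool_pos: [0.5238, 0.1259, 0.2827]
orientation: [-180.0, -0.0, -1.3]
force: [-0.5, 0.4, -0.4]
opening: 0.0449
gripper_force: 30.0
clock: 7.3
tool_pos: [0.5234, -0.1211, 0.329]
orientation: [-180.0, 0.0, -1.3]
force: [0.2, 0.5, -1.2]
opening: 0.0444
gripper_force: 30.0
(array([ 0.5234, -0.1211,  0.329 ]), array([-179.99,    0.  ,   -1.31]))
[[552.2 253.4]
 [574.9 131.8]
 [524.2 130.8]
 [513.1 206.4]
 [440.7 206.4]
 [435.9 254.4]]
```

View pics/w2.png

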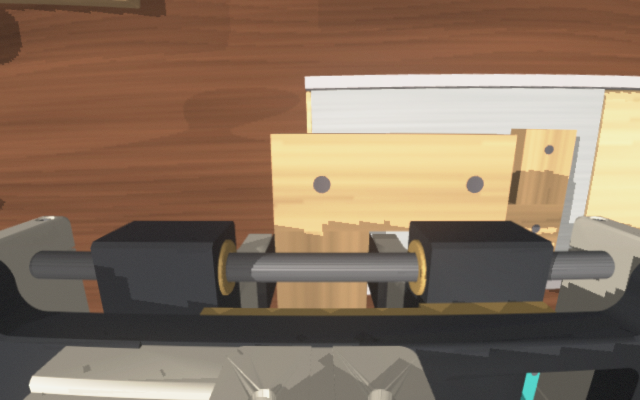

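The held bracket hides the base. Only the base's far end shows, at (511..575,129), so I'll step back 115 mm along tool x to see all of it.

```bash
python3 -m handwheel '[[-1,-0.5,0,0,0,0,0],[-1,-1,0,0,0,0,0],[-1,-1,0,0,0,0,0],[-1,-1,0,0,0,0,0],[-1,-0.9,0,0,0,0,0]]' >/dev/null
python3 -m handwheel '[[-1,-0.2,0,0,0,0,0],[-1,0,0,0,0,0,0],[-1,0,0,0,0,0,0]]'
python3 - <<'E'
from h import *
o=get_obs();s=snapshot("wrist");cv2.imwrite("pics/w3.png",s["color"][:,:,::-1]);print(sh(o))
s=wristcam(s,o);print(proj(s,Lpts([.5282,-.281,-1.3],.048)).round(1))
E
```

```text
clock: 8.35
tool_pos: [0.409, -0.1187, 0.329]
orientation: [180.0, -0.0, -1.3]
force: [-0.0, 0.1, -0.6]
opening: 0.045
gripper_force: 30.0
(array([ 0.409 , -0.1187,  0.329 ]), array([ 1.8e+02, -3.0e-02, -1.3e+00]))
[[575.3 126.7]
 [596.  -16.8]
 [541.9 -20.7]
 [531.9  68.2]
 [452.6  66.1]
 [447.8 124.5]]
```

View pics/w3.png

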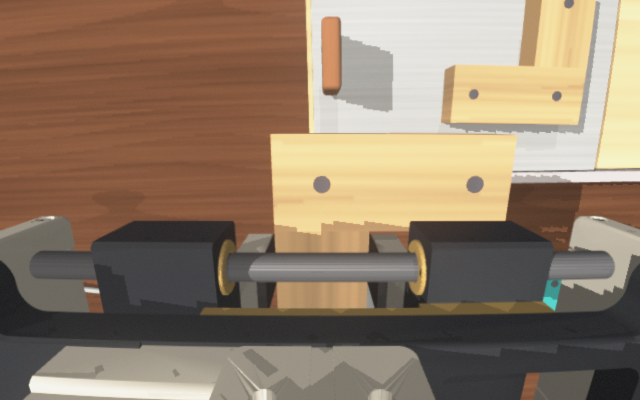

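```bash
python3 - <<'E'
import cv2
a=cv2.imread("pics/w3.png")[0:135,430:600];cv2.imwrite("pics/c3.png",cv2.resize(a,None,fx=4.4,fy=4.4,interpolation=cv2.INTER_CUBIC))
E
```

```text
(no output)
```

View pics/c3.png

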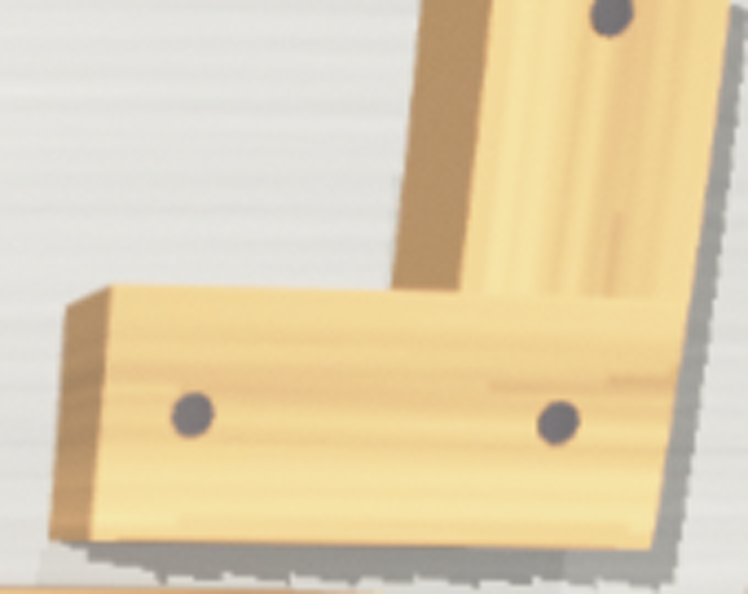

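The enlarged crop shows the base's top-face outer corner at (652,548), its leg end at (91,540)/(112,286) and its inner corner at (460,291). The line points are (730,5) on the outer edge and (492,5) on the inner edge.

```bash
cat >> h.py <<'E'
def fitP(s,pts,uv,lin,z,x0):
    """pts own xy (m) with pixels uv; lin: list of (own y, uv) points on lines y=const, free x"""
    R=lambda p:np.array([[np.cos(p),-np.sin(p)],[np.sin(p),np.cos(p)]])
    def f(p):
        L=[[t,l[0]] for t,l in zip(p[3:],lin)]
        P=np.vstack([pts]+([L] if L else []))@R(np.radians(p[2])).T+p[:2]
        return (proj(s,np.c_[P,np.full(len(P),z)])-np.vstack([uv]+[[l[1]] for l in lin])).ravel()
    r=least_squares(f,[*x0,*[.03]*len(lin)],x_scale=[.01,.01,5]+[.01]*len(lin));return r.x[:3],np.abs(r.fun).max()
E
python3 - <<'E'
from h import *
o=get_obs();s=wristcam(snapshot("wrist"),o)
c=lambda u,v:((u+.5)/4.4-.5+430,(v+.5)/4.4-.5)
uv=np.array([c(652,548),c(91,540),c(112,286),c(460,291)])
p,e=fitP(s,V[[0,5,4,3]],uv,[(-.055,c(730,5)),(-.010,c(492,5))],.048,[.528,-.281,-1.3]);print("base",p,e)
h0=refine(s,[(272,135),(514,134)]);zt=o["tool_pos"][2]-.1815+.022
q,e=fitP(s,V[[0,5]],h0,[],zt,[.42,-.15,178.7]);print("held",q,e,h0)
a=np.radians(o["orientation"][2]);pr=[o["tool_pos"][0]+.008*np.cos(a)-.0325*-np.sin(a),0]
off=np.array([.008,-.0325]);R=np.array([[np.cos(a),-np.sin(a)],[np.sin(a),np.cos(a)]])
print("predicted held",o["tool_pos"][:2]+R@off,o["orientation"][2]+180)
off2=R.T@(q[:2]-o["tool_pos"][:2]);print("off in tool-yaw frame",off2)
t=np.radians(p[2]);Rt=np.array([[np.cos(t),-np.sin(t)],[np.sin(t),np.cos(t)]])
for f in(off,off2):
    tgt=p[:2]-Rt@f;print(tgt,goto(o,tgt,p[2]))
E
```

```text
base [ 0.52977718 -0.28263626 -0.96667094] 0.4042005898512997
held [ 4.16541695e-01 -1.51234206e-01  1.79218303e+02] 4.173428470715521 [[269.61215 133.61774]
 [510.3942  132.2952 ]]
predicted held [ 0.41623226 -0.15142078] 178.69191084809904
off in tool-yaw frame [ 0.0083051  -0.03230641]
[ 0.52232662 -0.25000592] (np.float64(0.1163172598981533), np.float64(0.1286374740459731), np.float64(-0.3414182143038147))
[ 0.5220183  -0.25019434] (np.float64(0.11601332247113483), np.float64(0.12883288093397868), np.float64(-0.3414182143038147))
```

```bash
python3 -m handwheel '[[-1,0.4,0.45,0,0,0,-0.06],[-1,0.8,0.9,0,0,0,0],[-1,0.8,0.9,0,0,0,0],[-1,0.8,0.9,0,0,0,0],[-1,0.8,0.9,0,0,0,0]]' >/dev/null
python3 -m handwheel '[[-1,0.7,0.8,0,0,0,0],[-1,0.35,0.3,0.3,0,0,0],[-1,0,0,0.8,0,0,0],[-1,0,0,0.8,0,0,0],[-1,0,0,0.8,0,0,0]]' >/dev/null
python3 -m handwheel '[[-1,0,0,0.6,0,0,0],[-1,0,0,0.3,0,0,0],[-1,0,0,0.1,0,0,0],[-1,0,0,0,0,0,0],[-1,0,0,0,0,0,0]]'
python3 - <<'E'
from h import *
o=get_obs();print(sh(o),o["force"],goto(o,[.5222,-.2501],-.97))
E
```

```text
clock: 10.32
tool_pos: [0.5226, -0.2496, 0.237]
orientation: [180.0, -0.1, -1.0]
force: [-0.3, -0.3, -0.8]
opening: 0.0448
gripper_force: 30.0
(array([ 0.5226, -0.2496,  0.237 ]), array([ 1.7999e+02, -6.0000e-02, -9.6000e-01])) [-0.30272731 -0.28370017 -0.76544267] (np.float64(-0.0003674750450201706), np.float64(0.0004612907389921791), np.float64(0.014783571767736703))
```

```bash
python3 -m handwheel '[[-1,-0.01,0.02,0.1,0,0,0],[-1,0,0,0.04,0,0,0],[-1,0,0,0,0,0,0]]' | egrep 'tool_pos|force'
python3 -m handwheel '[[-1,0,0,0.04,0,0,0],[-1,0,0,0.04,0,0,0],[-1,0,0,0,0,0,0]]'| egrep 'tool_pos|force'
python3 -m handwheel '[[-1,0,0,0.03,0,0,0],[-1,0,0,0,0,0,0]]'| egrep 'tool_pos|force'
```

```text
tool_pos: [0.522, -0.2501, 0.2328]
force: [0.4, 0.1, -1.0]
gripper_force: 30.0
tool_pos: [0.5221, -0.2501, 0.2308]
force: [-0.1, 0.7, -1.2]
gripper_force: 30.0
tool_pos: [0.5221, -0.2501, 0.2301]
force: [0.0, -0.1, 0.1]
gripper_force: 30.0
```

```bash
python3 -m handwheel '[[-1,0,0,0.02,0,0,0],[-1,0,0,0,0,0,0]]'| egrep 'tool_pos|force'
python3 -m handwheel '[[0.6,0,0,0,0,0,0],[0.6,0,0,0,0,0,0],[0.6,0,0,0,0,0,0],[0.6,0,0,0,0,0,0]]'| egrep 'open|force'
python3 -m handwheel '[[0.6,0,0,-0.2,0,0,0],[0.6,0,0,-1,0,0,0],[0.6,0,0,-1,0,0,0],[0.6,0,0,-1,0,0,0],[1,0,0,-1,0,0,0]]'
python3 - <<'E'
from h import *
o=get_obs();s=snapshot("wrist");cv2.imwrite("pics/w4.png",s["color"][:,:,::-1]);print(sh(o))
s=wristcam(s,o);print(proj(s,Lpts([.5298,-.2826,179],.070)).round(1).tolist())
print(proj(s,Lpts([.5298,-.2826,-1],.048)).round(1).tolist())
print(goto(o,[.5495,.3505],-47.2))
E
```

```text
tool_pos: [0.5221, -0.2501, 0.2296]
force: [-0.1, 0.7, -1.1]
gripper_force: 30.0
force: [-0.1, -0.3, -0.3]
opening: 0.0698
gripper_force: 0.0
clock: 12.7
tool_pos: [0.522, -0.2501, 0.3359]
orientation: [180.0, -0.0, -1.0]
force: [0.1, 0.1, -0.1]
opening: 0.0758
gripper_force: 0.0
(array([ 0.522 , -0.2501,  0.3359]), array([ 1.8e+02, -2.0e-02, -9.5e-01]))
[[290.6, 129.7], [293.6, 262.0], [346.3, 262.0], [348.0, 187.2], [428.4, 187.4], [433.1, 130.3]]
[[414.5, 251.8], [424.1, 129.9], [370.8, 129.5], [368.0, 204.7], [294.7, 204.6], [295.7, 251.9]]
(np.float64(0.017479692224177116), np.float64(-0.6009604868482749), np.float64(46.24553218411353))
```

View pics/w4.png

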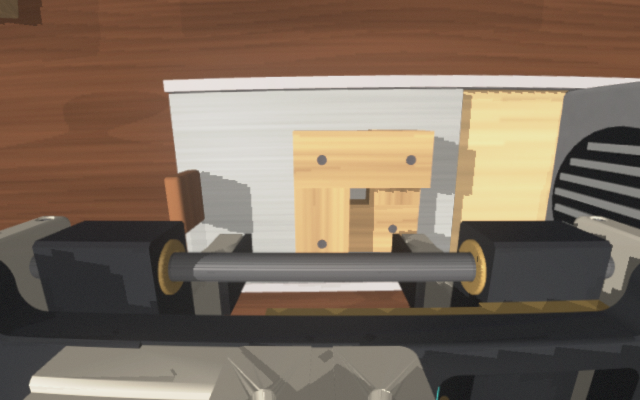

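The placed bracket B lies across the base with its outer corner at (294,131), its right end at (432,131)/(430,187) and its inner corner at (348,187). The base shows through squarely below it. I'll check the edges numerically.

```bash
python3 - <<'E'
from h import *
o=get_obs();s=wristcam(snapshot("wrist"),o)
im=np.array(s["color"]).astype(int)
for r in (140,150,175): print(r,"L",im[r,284:300,:].sum(1).tolist(),"R",im[r,424:440,:].sum(1).tolist())
print("row",[im[k,380].sum() for k in range(122,138)],[im[k,400].sum() for k in range(180,212)])
print([int(x) for x in im[220,340:430].sum(1)])
E
```

```text
140 L [642, 644, 644, 642, 645, 644, 641, 641, 624, 613, 608, 608, 606, 607, 604, 603] R [600, 601, 602, 599, 600, 598, 582, 494, 445, 446, 444, 444, 446, 455, 509, 524]
150 L [651, 647, 648, 646, 645, 647, 647, 647, 626, 609, 604, 602, 605, 604, 602, 603] R [589, 589, 588, 583, 584, 582, 512, 447, 439, 434, 432, 435, 434, 434, 435, 434]
175 L [645, 644, 644, 642, 644, 644, 644, 643, 635, 559, 529, 544, 547, 547, 550, 550] R [551, 549, 554, 548, 509, 441, 430, 440, 435, 438, 433, 437, 431, 434, 431, 436]
row [np.int64(634), np.int64(633), np.int64(629), np.int64(634), np.int64(639), np.int64(636), np.int64(636), np.int64(629), np.int64(627), np.int64(616), np.int64(523), np.int64(485), np.int64(552), np.int64(575), np.int64(576), np.int64(576)] [np.int64(548), np.int64(548), np.int64(558), np.int64(559), np.int64(563), np.int64(563), np.int64(557), np.int64(561), np.int64(562), np.int64(542), np.int64(385), np.int64(342), np.int64(349), np.int64(385), np.int64(477), np.int64(490), np.int64(495), np.int64(493), np.int64(499), np.int64(497), np.int64(503), np.int64(498), np.int64(501), np.int64(498), np.int64(499), np.int64(508), np.int64(533), np.int64(548), np.int64(547), np.int64(552), np.int64(573), np.int64(574)]
[595, 596, 580, 571, 569, 570, 566, 532, 428, 395, 392, 393, 389, 393, 396, 398, 392, 395, 390, 394, 392, 394, 392, 394, 396, 396, 395, 394, 395, 394, 396, 415, 529, 541, 544, 541, 541, 540, 541, 544, 547, 539, 541, 547, 544, 545, 545, 543, 544, 545, 545, 542, 541, 541, 543, 541, 546, 544, 540, 541, 534, 526, 524, 526, 527, 526, 526, 523, 525, 529, 525, 526, 524, 517, 508, 486, 459, 457, 456, 454, 457, 452, 454, 455, 456, 456, 450, 455, 454, 455]
```

```bash
python3 - <<'E'
import cv2
im=cv2.imread("pics/w4.png").astype(int).sum(2)
for c in (353,358,363): print(c,im[184:214,c].tolist())
for c in (310,420): print(c,im[124:138,c].tolist(),im[182:196,c].tolist())
E
python3 -m handwheel '[[1,0.1,-0.5,0,0,0,0],[1,0.1,-1,0,0,0,0],[1,0.1,-1,0,0,0,0],[1,0,-1,0,0,0,0],[1,0,-1,0,0,0,0]]' >/dev/null
python3 -m handwheel '[[1,0,-1,0,0,0,0],[1,0,-1,0,0,0,0],[1,0,-1,0,0,0,0],[1,0,-1,0,0,0,0],[1,0,-1,0,0,0,0]]' >/dev/null
python3 -m handwheel '[[1,0,-1,0,0,0,0],[1,0,-1,0,0,0,0],[1,0,-1,0,0,0,0],[1,0,-1,0,0,0,0],[1,0,-1,0,0,0,0]]' >/dev/null
python3 -m handwheel '[[1,0.1,-1,0,0,0,0],[1,0.1,-1,0,0,0,0],[1,0.1,-1,0,0,0,0],[1,0.1,-1,0,0,0,0],[1,0.1,-1,0,0,0,0]]' >/dev/null
python3 -m handwheel '[[1,0,-1,0,0,0,0],[1,0,-1,0,0,0,0.7],[1,0,0,0,0,0,1],[1,0,0,0,0,0,1],[1,0,0,0,0,0,1]]' >/dev/null
python3 -m handwheel '[[1,0,0,0,0,0,1],[1,0,0,0,0,0,1],[1,0,0,0,0,0,1],[1,0,0,0,0,0,1],[1,0,0,0,0,0,0]]' >/dev/null
python3 -m handwheel '[[1,0,0,0,0,0,0],[1,0,0,0,0,0,0]]'
python3 - <<'E'
from h import *
o=get_obs();s=snapshot("wrist");cv2.imwrite("pics/w5.png",s["color"][:,:,::-1]);print(sh(o))
s=wristcam(s,o);print(proj(s,Lpts([.5311,.3225,132.8],.022)).round(1).tolist())
E
```

```text
353 [573, 571, 574, 560, 464, 418, 409, 414, 415, 416, 417, 415, 413, 413, 400, 298, 263, 259, 248, 263, 306, 376, 381, 388, 409, 413, 413, 409, 397, 397]
358 [568, 568, 570, 559, 463, 418, 410, 411, 419, 417, 413, 412, 416, 420, 401, 301, 255, 253, 253, 260, 310, 383, 385, 384, 415, 414, 414, 409, 402, 394]
363 [566, 568, 572, 560, 467, 417, 414, 412, 411, 418, 413, 413, 414, 419, 405, 297, 252, 251, 250, 262, 309, 376, 385, 386, 411, 420, 417, 405, 405, 396]
310 [642, 647, 647, 640, 635, 619, 565, 573, 571, 567, 569, 573, 581, 592] [580, 576, 575, 580, 582, 580, 558, 546, 544, 546, 547, 547, 548, 545]
420 [627, 624, 613, 616, 614, 608, 566, 551, 567, 577, 588, 601, 604, 600] [554, 556, 556, 553, 556, 548, 449, 448, 503, 511, 503, 496, 478, 479]
clock: 16.8
tool_pos: [0.5511, 0.2872, 0.3346]
orientation: [180.0, -0.0, -47.1]
force: [0.1, -0.1, -0.5]
opening: 0.0875
gripper_force: 0.0
(array([0.5511, 0.2872, 0.3346]), array([179.99,  -0.  , -47.08]))
[[253.4, 181.3], [259.1, 285.6], [302.2, 285.9], [301.3, 226.5], [367.2, 226.6], [369.0, 181.5]]
```

View pics/w5.png

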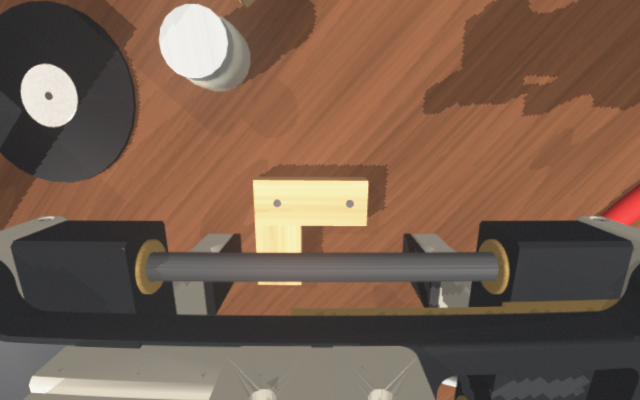

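Bracket A shows its outer corner at (254,180), its leg end at (368,181)/(367,225) and its inner corner at (301,226). The jar at (200,40) is clear. The edge profiles of the placed bracket B agree with square-on alignment within about 0.5 mm.

```bash
python3 - <<'E'
from h import *
o=get_obs();s=wristcam(snapshot("wrist"),o)
uv=np.array([(254,180),(368,181),(367,225.5),(301,226)])
r=refine(s,uv,3);print(r.round(1).tolist())
for q in (uv,r):
    p,e=fitP(s,V[[0,5,4,3]],q,[],.022,[.531,.322,132.8]);print(p,e)
    g=loc(p,[.008,-.0325]);print(g,np.array(goto(o,g,p[2]-180))/[.025,.025,6],(o["tool_pos"][2]-.1815)/.025)
E
```

```text
[[252.3000030517578, 179.5], [368.1000061035156, 180.5], [366.20001220703125, 225.60000610351562], [301.0, 225.6999969482422]]
[  0.53196897   0.32207267 132.63677894] 0.8445915961594324
[0.55045921 0.34997179] [-1.86019233 -1.69285894  0.04334819] 6.1270345415375616
[  0.5326252    0.32222746 132.60916834] 0.5917877041613337
[0.55112889 0.35011767] [-1.84623345 -1.71645458  0.04794996] 6.1270345415375616
```

```bash
python3 -m handwheel '[[1,-0.6,-0.6,0,0,0,0.04],[1,-0.85,-0.8,0.3,0,0,0],[1,-0.4,-0.3,0.8,0,0,0],[1,0,0,1,0,0,0],[1,0,0,1,0,0,0]]' >/dev/null
python3 -m handwheel '[[1,0,0,1,0,0,0],[1,0,0,1,0,0,0],[1,0,0,0.6,0,0,0],[1,0,0,0.33,0,0,0],[1,0,0,0.1,0,0,0]]' >/dev/null
python3 -m handwheel '[[1,0,0,0,0,0,0],[-1,0,0,0,0,0,0],[-1,0,0,0,0,0,0],[-1,0,0,0,0,0,0],[-1,0,0,0,0,0,0]]'
python3 -m handwheel '[[-1,0,0,0,0,0,0],[-1,0,0,0,0,0,0]]'
python3 -c "
from h import *
o=get_obs();print(sh(o),goto(o,[.5509,.3501],-47.4))"
```

```text
clock: 18.77
tool_pos: [0.551, 0.3498, 0.1816]
orientation: [-180.0, 0.0, -47.4]
force: [0.6, -0.5, 0.4]
opening: 0.0534
gripper_force: 0.0
clock: 19.02
tool_pos: [0.551, 0.3498, 0.1815]
orientation: [-180.0, -0.0, -47.4]
force: [0.2, 0.3, 1.0]
opening: 0.0447
gripper_force: 30.0
(array([0.551 , 0.3498, 0.1815]), array([-179.99,   -0.  ,  -47.4 ])) (np.float64(-0.00028847039170902707), np.float64(-8.6232069760015e-05), np.float64(-0.0006567888204642713))
```

```bash
python3 -m handwheel '[[-1,0,0,-0.4,0,0,0],[-1,0,0,-0.9,0,0,0],[-1,0,0,-1,0,0,0],[-1,0,0,-1,0,0,0],[-1,0,0,-1,0,0,0]]'
python3 -m handwheel '[[-1,0.2,0.2,-1,0,0,0],[-1,0.6,0.6,-0.6,0,0,0],[-1,0.96,0.92,0,0,0,0],[-1,0.96,0.92,0,0,0,0],[-1,0.96,0.92,0,0,0,0]]' >/dev/null
python3 -m handwheel '[[-1,0.96,0.92,0,0,0,0],[-1,0.96,0.92,0,0,0,0],[-1,0.96,0.92,0,0,0,0],[-1,0.96,0.92,0,0,0,0],[-1,0.96,0.92,0,0,0,0]]' >/dev/null
python3 -m handwheel '[[-1,0.96,0.92,0,0,0,0],[-1,0.96,0.92,0,0,0,0],[-1,0.96,0.92,0,0,0,0],[-1,0.96,0.92,0,0,0,0],[-1,0.96,0.92,0,0,0,0]]' >/dev/null
python3 -m handwheel '[[-1,0.96,0.92,0,0,0,0],[-1,0.96,0.92,0,0,0,0],[-1,0.96,0.92,0,0,0,0],[-1,0.96,0.92,0,0,0,0],[-1,0.96,0.92,0,0,0,0]]' >/dev/null
python3 -m handwheel '[[-1,0.7,0.6,0,0,0,0.3],[-1,0.4,0.3,0,0,0,0.6],[-1,0,0,0,0,0,1],[-1,0,0,0,0,0,1],[-1,0,0,0,0,0,1]]'
python3 -m handwheel '[[-1,0,0,0,0,0,1],[-1,0,0,0,0,0,1],[-1,0,0,0,0,0,1],[-1,0,0,0,0,0,1],[-1,0,0,0,0,0,1]]' >/dev/null
python3 -m handwheel '[[-1,0,0,0,0,0,1],[-1,0,0,0,0,0,1],[-1,0,0,0,0,0,1],[-1,0,0,0,0,0,1],[-1,0,0,0,0,0,1]]' >/dev/null
python3 -m handwheel '[[-1,0,0,0,0,0,1],[-1,0,0,0,0,0,1],[-1,0,0,0,0,0,1],[-1,0,0,0,0,0,1],[-1,0,0,0,0,0,1]]' >/dev/null
python3 -m handwheel '[[-1,0,0,0,0,0,1],[-1,0,0,0,0,0,1],[-1,0,0,0,0,0,0.8],[-1,0,0,0,0,0,0.6],[-1,0,0,0,0,0,0]]' >/dev/null
python3 -m handwheel '[[-1,0,0,0,0,0,0],[-1,0,0,0,0,0,0]]'
python3 - <<'E'
from h import *
o=get_obs();print(sh(o),np.array(goto(o,[.5372,-.3152],-181))/[.025,.025,6],o["force"])
E
```

```text
clock: 19.65
tool_pos: [0.5508, 0.3496, 0.2902]
orientation: [180.0, 0.0, -47.4]
force: [-0.6, 0.1, -2.8]
opening: 0.0447
gripper_force: 30.0
clock: 22.78
tool_pos: [0.5379, -0.3127, 0.3287]
orientation: [180.0, 0.0, -71.0]
force: [-0.7, 1.1, -1.2]
opening: 0.0449
gripper_force: 30.0
clock: 25.52
tool_pos: [0.5389, -0.3123, 0.3289]
orientation: [180.0, -0.0, 178.8]
force: [0.7, 0.1, -2.2]
opening: 0.0444
gripper_force: 30.0
(array([ 0.5389, -0.3123,  0.3289]), array([180.  ,  -0.  , 178.84])) [ 0.06689296 -0.11880689 -0.02652121] [ 0.70010591  0.13247319 -2.24602893]
```

```bash
python3 -m handwheel '[[-1,0.07,-0.12,0.3,0,0,-0.03],[-1,0,0,0.8,0,0,0],[-1,0,0,0.8,0,0,0],[-1,0,0,0.6,0,0,0],[-1,0,0,0.3,0,0,0]]' >/dev/null
python3 -m handwheel '[[-1,0,0,0,0,0,0],[-1,0,0,0,0,0,0]]' | egrep 'tool_pos|force'
python3 - <<'E'
from h import *
o=get_obs();print(sh(o),np.array(goto(o,[.5372,-.3152],-181))/[.025,.025,6],o["force"])
E
```

```text
tool_pos: [0.5376, -0.3153, 0.2596]
force: [-0.5, 0.7, -2.1]
gripper_force: 30.0
(array([ 0.5376, -0.3153,  0.2596]), array([-1.7998e+02,  6.0000e-02,  1.7900e+02])) [ 0.01780214  0.00245747 -0.00067243] [-0.53900385  0.74511983 -2.07336481]
```

```bash
python3 -m handwheel '[[-1,0.015,0,0.15,0,0,0],[-1,0,0,0.06,0,0,0],[-1,0,0,0,0,0,0]]' | egrep 'tool_pos|force'
python3 -m handwheel '[[-1,0,0,0.04,0,0,0],[-1,0,0,0.04,0,0,0],[-1,0,0,0,0,0,0]]'| egrep 'tool_pos|force'
python3 -m handwheel '[[-1,0,0,0.02,0,0,0],[-1,0,0,0,0,0,0]]'| egrep 'tool_pos|force'
python3 -c "
from h import *
import time
print([get_obs()['force'].round(2).tolist() for _ in range(3)])"
```

```text
tool_pos: [0.5369, -0.3151, 0.2536]
force: [0.1, -0.3, -1.9]
gripper_force: 30.0
tool_pos: [0.5369, -0.3151, 0.2516]
force: [-0.1, 0.4, -2.0]
gripper_force: 30.0
tool_pos: [0.537, -0.3151, 0.2514]
force: [-1.2, 0.1, 1.3]
gripper_force: 30.0
[[-1.19, 0.06, 1.3], [-1.19, 0.06, 1.3], [-1.19, 0.06, 1.3]]
```

```bash
python3 -m handwheel '[[0.6,0,0,0,0,0,0],[0.6,0,0,0,0,0,0],[0.6,0,0,0,0,0,0],[0.6,0,0,0,0,0,0]]'| egrep 'open|force'
python3 -m handwheel '[[0.6,0,0,-0.2,0,0,0],[0.6,0,0,-1,0,0,0],[0.6,0,0,-1,0,0,0],[0.6,0,0,-1,0,0,0],[0.6,0,0,-0.3,0,0,0]]'
python3 -m handwheel '[[0,0,0,0,0,0,0],[0,0,0,0,0,0,0]]' >/dev/null
python3 - <<'E'
from h import *
o=get_obs();s=wristcam(snapshot("wrist"),o);cv2.imwrite("pics/w6.png",s["color"][:,:,::-1]);print(sh(o))
for z,y in((.092,-1),(.070,179),(.048,-1)):
    P=proj(s,Lpts([.5298,-.2826,y],z));print(P.round(1).tolist())
    ok=[i for i in range(6) if 10<P[i,1]<205]
    if z>.09:
        r=refine(s,P[ok],4);print(ok,r.round(1).tolist());print(fitP(s,V[ok],r,[],z,[.5298,-.2826,y]))
print(np.array(goto(o,[.526,-.07],-181))/[.025,.025,6])
E
```

```text
force: [0.5, 0.2, -0.2]
opening: 0.0699
gripper_force: 0.0
clock: 28.52
tool_pos: [0.5373, -0.3153, 0.3408]
orientation: [-179.9, 0.2, 179.0]
force: [0.5, 0.5, -0.6]
opening: 0.0706
gripper_force: 0.0
(array([ 0.5366, -0.315 ,  0.3376]), array([ 1.7996e+02, -9.0000e-02,  1.7897e+02]))
[[290.9, 130.5], [294.2, 273.4], [351.1, 273.4], [353.2, 192.9], [440.4, 193.0], [445.9, 131.0]]
[0, 3, 4, 5] [[289.29998779296875, 132.60000610351562], [351.8999938964844, 194.8000030517578], [438.20001220703125, 194.60000610351562], [443.20001220703125, 132.60000610351562]]
(array([ 0.53109969, -0.28386955, -0.83021404]), np.float64(0.5780146968778581))
[[423.9, 261.4], [435.0, 130.6], [377.5, 130.2], [374.2, 211.2], [295.3, 211.2], [296.4, 261.7]]
[[295.9, 129.9], [298.2, 251.7], [346.7, 251.7], [348.2, 182.5], [421.9, 182.6], [425.8, 130.3]]
[ 6.01544881e-01  9.79095067e+00 -4.95172993e-03]
```

```bash
python3 -m handwheel '[[0,0.1,0.5,0,0,0,0],[-1,0.1,1,0,0,0,0],[-1,0.1,1,0,0,0,0],[-1,0.1,1,0,0,0,0],[-1,0.1,1,0,0,0,0]]' >/dev/null
python3 -m handwheel '[[-1,0.1,1,0,0,0,0],[-1,0,1,0,0,0,0],[-1,0,1,0,0,0,0],[-1,0,1,0,0,0,0],[-1,0,0.9,0,0,0,0]]' >/dev/null
python3 -m handwheel '[[-1,0,0.4,0.4,0,0,0],[-1,0,0,1,0,0,0],[-1,0,0,1,0,0,0],[-1,0,0,1,0,0,0],[-1,0,0,0.8,0,0,0]]' >/dev/null
python3 -m handwheel '[[-1,0,0,0.38,0,0,0],[-1,0,0,0,0,0,0],[-1,0,0,0,0,0,0]]'
python3 - <<'E'
from h import *
o=get_obs();s=wristcam(snapshot("wrist"),o);cv2.imwrite("pics/w7.png",s["color"][:,:,::-1]);print(sh(o))
print(np.array(goto(o,[.526,-.095],-181))/[.025,.025,6])
E
```

```text
clock: 31.08
tool_pos: [0.5266, -0.0699, 0.2247]
orientation: [180.0, 0.1, 179.0]
force: [-0.2, -0.4, -0.3]
opening: 0.0004
gripper_force: 0.0
(array([ 0.5266, -0.0699,  0.2247]), array([1.8000e+02, 5.0000e-02, 1.7899e+02]))
[ 0.00703454 -1.00524572 -0.00126182]
```

```bash
python3 -m handwheel '[[-1,0,-0.25,0,0,0,0],[-1,0,-0.3,0,0,0,0],[-1,0,-0.2,0,0,0,0],[-1,0,-0.1,0,0,0,0],[-1,0,-0.08,0,0,0,0]]' | egrep 'tool_pos|^force'
python3 -m handwheel '[[-1,0,-0.08,0,0,0,0],[-1,0,-0.08,0,0,0,0]]' | egrep 'tool_pos|^force'
python3 -m handwheel '[[-1,0,-0.08,0,0,0,0],[-1,0,-0.08,0,0,0,0]]' | egrep 'tool_pos|^force'
python3 -m handwheel '[[-1,0,-0.08,0,0,0,0],[-1,0,-0.08,0,0,0,0]]' | egrep 'tool_pos|^force'
python3 -m handwheel '[[-1,0,-0.08,0,0,0,0],[-1,0,-0.08,0,0,0,0]]' | egrep 'tool_pos|^force'
```

```text
tool_pos: [0.5259, -0.0934, 0.2241]
force: [-0.2, 0.4, 0.6]
tool_pos: [0.5258, -0.0972, 0.2241]
force: [-0.2, 0.5, -0.2]
tool_pos: [0.5258, -0.1012, 0.2242]
force: [-0.4, -0.5, -0.3]
tool_pos: [0.5257, -0.1052, 0.2241]
force: [-0.5, 2.8, 0.3]
tool_pos: [0.5257, -0.1091, 0.2242]
force: [-0.3, 2.3, 0.5]
```

```bash
python3 -m handwheel '[[-1,0,-0.08,0,0,0,0],[-1,0,-0.08,0,0,0,0],[-1,0,-0.08,0,0,0,0],[-1,0,-0.08,0,0,0,0],[-1,0,-0.08,0,0,0,0]]' | egrep 'tool_pos|^force'
python3 -m handwheel '[[-1,0,-0.08,0,0,0,0],[-1,0,-0.08,0,0,0,0],[-1,0,-0.08,0,0,0,0],[-1,0,-0.08,0,0,0,0],[-1,0,-0.08,0,0,0,0]]' | egrep 'tool_pos|^force'
python3 -m handwheel '[[-1,0,-0.08,0,0,0,0],[-1,0,-0.08,0,0,0,0],[-1,0,-0.08,0,0,0,0],[-1,0,-0.08,0,0,0,0],[-1,0,-0.08,0,0,0,0]]' | egrep 'tool_pos|^force'
python3 -m handwheel '[[-1,0,-0.08,0,0,0,0],[-1,0,-0.08,0,0,0,0],[-1,0,-0.08,0,0,0,0],[-1,0,-0.08,0,0,0,0],[-1,0,-0.08,0,0,0,0]]' | egrep 'tool_pos|^force'
python3 -m handwheel '[[-1,0,-0.08,0,0,0,0],[-1,0,-0.08,0,0,0,0],[-1,0,-0.08,0,0,0,0],[-1,0,-0.08,0,0,0,0],[-1,0,-0.08,0,0,0,0]]' | egrep 'tool_pos|^force'
python3 -m handwheel '[[-1,0,-0.08,0,0,0,0],[-1,0,-0.08,0,0,0,0],[-1,0,-0.08,0,0,0,0],[-1,0,-0.08,0,0,0,0],[-1,0,-0.08,0,0,0,0]]' | egrep 'tool_pos|^force'
python3 -m handwheel '[[-1,0,-0.08,0,0,0,0],[-1,0,-0.08,0,0,0,0],[-1,0,-0.08,0,0,0,0],[-1,0,-0.08,0,0,0,0],[-1,0,-0.08,0,0,0,0]]' | egrep 'tool_pos|^force'
```

```text
tool_pos: [0.5256, -0.1193, 0.2242]
force: [0.9, 2.4, -1.5]
tool_pos: [0.5254, -0.1293, 0.2242]
force: [0.7, 2.4, -0.1]
tool_pos: [0.5252, -0.1393, 0.2242]
force: [1.7, 2.3, 0.1]
tool_pos: [0.5249, -0.1493, 0.2242]
force: [1.4, 3.2, 0.8]
tool_pos: [0.5247, -0.1593, 0.2242]
force: [2.2, 2.7, 1.1]
tool_pos: [0.5245, -0.1693, 0.2241]
force: [2.1, 2.5, 0.5]
tool_pos: [0.5244, -0.1793, 0.2241]
force: [2.9, 2.2, 0.2]
```

```bash
python3 -m handwheel '[[-1,0,-0.06,0,0,0,0],[-1,0,-0.06,0,0,0,0],[-1,0,-0.06,0,0,0,0],[-1,0,-0.06,0,0,0,0],[-1,0,-0.06,0,0,0,0]]' | egrep 'tool_pos|^force'
python3 -m handwheel '[[-1,0,-0.04,0,0,0,0],[-1,0,-0.04,0,0,0,0]]' | egrep 'tool_pos|^force'
python3 -m handwheel '[[-1,0,-0.04,0,0,0,0]]' | egrep 'tool_pos|^force'
```

```text
tool_pos: [0.5242, -0.1867, 0.2242]
force: [1.9, 3.1, 0.4]
tool_pos: [0.5242, -0.1887, 0.2242]
force: [1.4, 2.5, 0.6]
tool_pos: [0.5242, -0.1897, 0.2242]
force: [1.5, 2.7, 0.7]
```

```bash
python3 -m handwheel '[[-1,0,-0.04,0,0,0,0]]' | egrep 'tool_pos|^force'
python3 -m handwheel '[[-1,0,-0.03,0,0,0,0]]' | egrep 'tool_pos|^force'
```

```text
tool_pos: [0.5241, -0.1907, 0.2241]
force: [2.1, 2.1, 1.3]
tool_pos: [0.5241, -0.1915, 0.2241]
force: [1.7, 2.7, 0.8]
```

```bash
python3 -m handwheel '[[-1,0,-0.03,0,0,0,0]]' | egrep 'tool_pos|^force'
python3 -m handwheel '[[-1,0,-0.03,0,0,0,0]]' | egrep 'tool_pos|^force'
python3 -m handwheel '[[-1,0,-0.03,0,0,0,0]]' | egrep 'tool_pos|^force'
```

```text
tool_pos: [0.5241, -0.1922, 0.2242]
force: [2.7, 1.0, 0.3]
tool_pos: [0.5241, -0.1929, 0.2242]
force: [1.8, 2.6, 0.7]
tool_pos: [0.5241, -0.1937, 0.2242]
force: [1.8, 2.9, 0.2]
```

```bash
python3 -m handwheel '[[-1,0,-0.03,0,0,0,0]]' | egrep 'tool_pos|^force'
python3 -m handwheel '[[-1,0,-0.03,0,0,0,0]]' | egrep 'tool_pos|^force'
```

```text
tool_pos: [0.5241, -0.1944, 0.2242]
force: [1.6, 2.8, 0.8]
tool_pos: [0.5241, -0.1948, 0.2241]
force: [1.7, 9.1, 2.1]
```

```bash
python3 -m handwheel '[[-1,0,-0.03,0,0,0,0]]' | egrep 'tool_pos|^force|clock'
```

```text
clock: 39.12
tool_pos: [0.5241, -0.195, 0.2241]
force: [2.7, 14.9, 2.7]
```

The force rose sharply at about 90 mm of travel, so the tray is against its stop. I'll back off gently, rise clear and look.

```bash
python3 -m handwheel '[[-1,0,0,0,0,0,0],[-1,0,0.03,0,0,0,0],[-1,0,0.05,0,0,0,0],[-1,0,0.2,0,0,0,0],[-1,0,0.6,0,0,0,0]]' | egrep 'tool_pos|^force'
python3 -m handwheel '[[-1,0,1,0,0,0,0],[-1,0,1,-0.5,0,0,0],[-1,0,0.5,-1,0,0,0],[-1,0,0,-1,0,0,0],[-1,0,0,-1,0,0,0]]' >/dev/null
python3 -m handwheel '[[-1,0,0,-1,0,0,0],[-1,0,0.7,-0.5,0,0,0],[-1,0,0.7,0,0,0,0],[-1,0,0,0,0,0,0],[-1,0,0,0,0,0,0]]' | egrep 'tool_pos|^force|clock'
python3 - <<'E'
from h import *
t=snapshot("top");c=snapshot("scene")
a=cv2.resize(t["color"][150:235,365:525,::-1],(800,425),interpolation=cv2.INTER_CUBIC)[:, :]
b=cv2.resize(c["color"][175:270,95:270,::-1],None,fx=3.2,fy=3.2,interpolation=cv2.INTER_CUBIC)
a=cv2.resize(a,(560,298));M=np.zeros((a.shape[0]+b.shape[0],560,3),np.uint8);M[:298,:]=a;M[298:,:]=b[:,:560]
print(M.shape);cv2.imwrite("pics/final.png",M[:600])
E
```

```text
tool_pos: [0.524, -0.1739, 0.2239]
force: [0.2, -0.1, 0.4]
clock: 41.0
tool_pos: [0.526, -0.0759, 0.3482]
force: [1.1, 0.1, -0.5]
(602, 560, 3)
```

View pics/final.png

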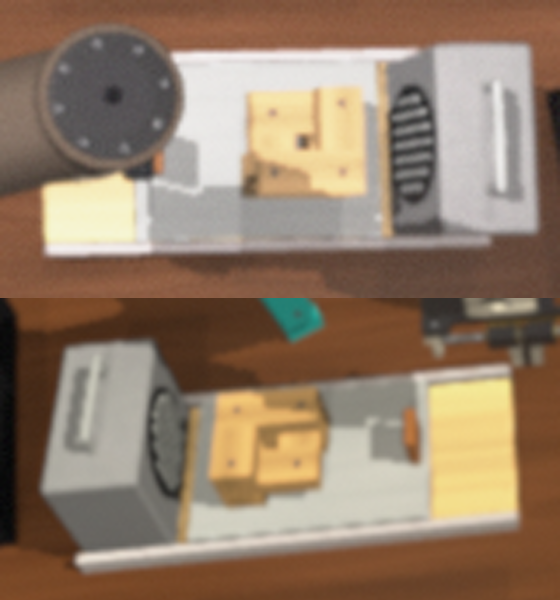

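The final view shows the three-layer pile standing square on the tray (top view, 245-365 × 88-197). The tray's front edge sits at the stop, with only the expected strip of about 15 mm left before the blower, and the gripper is clear.

```bash
python3 -c "
from plant import *
print(close_job())"
```

```text
the job is handed in; nothing more can be done
None
```

The three brackets are stacked squarely in line, each turned half round from the one below, and the tray is fully home against its stop at the blower with the pile still standing; I let go, moved the gripper clear and handed the job in at about 41 s of the 72 s allowed (no verdict was shown).

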